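Clamp the circuit board in the soldering fixture

ROBOT

A 7-joint arm with a two-finger parallel gripper is mounted at the origin on the work surface. World frame = base frame: x ahead of the robot, y to its left, z up, the work surface at z = 0. Lengths are in m, angles in rad, forces in N, time in s.
With the tool pointing down it reaches from about 0.425 to 0.925 m from the base axis. Payload 6.8 kg.
Tool frame: the origin (TCP) lies on the centre line of the jaws, within the pads' length; the fingertips stand 14 mm ahead of it and the grasp point (between the pads) lies 5 mm behind it (r.nose_length is the distance from the TCP to the fingertips, in m); z points along the fingers, y is the direction in which the jaws open and shut (so a half turn about z gives the same grasp; the last joint's range is limited). The gripper opens to 85 mm and grips with 20 to 120 N. Pads are 22 mm wide; open, the fingers measure 114 mm over their backs; the gripper's body (76 mm by 85 mm) begins 54 mm behind the grasp point. The pads swing forward as they close: fully open they stand 13 mm farther back than shut.
Start: joints at [-1.212, 0.477, 0.022, 1.555, -0.011, 1.109, -0.083], TCP at [0.304, 0.603, 0.245] pointing down, gripper open.
Joint ranges: [-2.96, 2.96], [-0.34, 2.1], [-1.41, 1.46], [0.24, 2.44], [-1.37, 4.51], [0.17, 1.92], [-2.96, 2.96]. Speed limits (rad/s): [2.39, 2.39, 3.14, 3.14, 3.14, 3.14, 3.14].

INTERFACE

Orientations are given as a rotation vector (axis times angle).
In Python, from bench import r, imaging, look_for, outline_of gives the robot as it stands. The module is installed in compiled form; this text tells all that it offers.
- The arm moves only by the tool carry_out, never from a script. Its arguments are lists of equal length, an entry for each row: "offset": the shift along the tool's x, y, z as a fraction of full scale, a list of three; "turn": the turn, a rotation vector about the tool's x, y, z as a fraction of full scale, a list of three. A call has 1 to 8 rows; each row is the pose to reach, as a shift and turn from the pose commanded when the call began, along the tool's axes at that moment; what a row does not reach only later rows make up. Full scale, the value 1, is 0.5 m for a shift and 1.5 rad for a turn. A row lasts 1/10 s, in which the tool goes at most 50 mm and 8.59 degrees, less where a joint would pass 70% of its speed; a pose out of reach is approached as far as the arm can. A call with a number of a shift or a turn outside -1 to 1 is refused whole. A call with a gripper value outside its range is refused whole. "hand" is the closure, from 0 (fully open) to 1 (shut), set as the call begins (left out, the last holds). The fingers move at their own pace and stop on an object; "force" is the grip in N (left out, the last holds). Time passes only in rows, so rows that repeat a pose let the fingers close. It gives the time, the measured TCP pose, the force and the opening at its end, in the units of the state.
- r.get_obs(): the state, without advancing time (a new reading comes with each control period).
- imaging.grab_frame(name): name is "side" or "top"; returns a dict with "pixels" (420x560x3 uint8, red, green, blue), "fx", "fy", "cx", "cy" (pixels), "k1" (the pictures are not rectified: a ray, as slopes to the right and down, at radius r is drawn at 1 + k1 r^2 times it, then the intrinsics apply), "R" (3x3) and "t" (3): a world point X has camera coordinates R X + t. Camera axes: x right, y down, z forward; pixel columns grow to the right and rows downward; lengths in m; the calibration is good to about 2 mm. A picture is of the moment at which its call begins. There is no depth.
- r.hand_in(): hands the job in, once; it reports no verdict.
Trained networks look in the newest picture that a camera, given by its name, has taken for a name from the list of things; names that differ only in an ending like _2 or _b are one class to them, and where a whole thing is asked for, a point or a joint stands for the part that bears it (a point fixed in the world has none). Each returns a list of dicts, best first, with "score" (0 to 1); they miss things now and then, are a little off and sometimes report something else, mostly with a low value. They report only what shows in the picture. A call takes as long as a camera call. They do not tell look-alikes from the thing itself.
- look_for(query, camera): "xyz" ([x, y, z] in m, in the coordinates of the camera as it stood for that picture, good to about 4 mm: the middle of the surface that is visible of it).
- outline_of(query, camera): "region" (420x560 bool, what is visible of it).
The state is a dict: "clock": time; "joints": joint angles; "qvel": joint speeds; "tau": joint torques, N m; "tcp_pos": TCP position; "orientation": TCP orientation; "contact_force": force on the tool from outside, world axes, zero at the start; "moment": the same for the moment, N m; "grip_width": finger opening in m.
Only numpy, scipy, OpenCV 4.12 (cv2) and the standard library are available. Lean on these libraries where they do the work, as an engineer would, in place of code of your own. Each camera call takes 0.05 s, during which the arm holds its last target. There are 200 camera calls.

TASK

Clamp the circuit board for soldering: push the open strap of the fixture round over the board until it is fully home against its stop, and only then push the cam lever fully down; the back of a finger and a fingertip are enough, nothing needs gripping. Leave the board lying in its nest and the solder spool, tape roll and jar where they stand, and finish clear of everything.

Things in the scene. Friction and masses are not known exactly. Their poses are not given: they have to be found in the camera images.
- fixture: Fixed aluminium base plate 150 x 290 x 12 mm. Origin: centre of its underside, 2 mm above the bench. At yaw 0: x away from the robot, y to its left, z up. Heights are above this origin. Under the strap's sweep nothing is over 27 mm high but the pivot post, a stop pin (12 mm across, 64 high, at x +19, y -78) and the catch block (36 mm wide in x, y -136 to -94, 96 high).
- strap_pivot (a point): Point on the strap's vertical pivot, at fixture x 0, y +97, z 56 mm, half-way up the strap's thickness. The pivot's bolt head (20 mm across) tops out at 74 mm. Its axes are those of the fixture.
- strap_end (a point): Middle of the free end of the clamp strap, 200 mm from strap_pivot. The strap is a level aluminium bar, 24 mm wide and 16 mm thick, between heights 48 and 64 mm; a thin rubber-footed plunger hangs below its middle, 97 mm from the pivot, down to 29 mm (no obstacle to the finger).
- strap (a joint): Strap angle q about its pivot, rad. 0 = fully home, along fixture -y over the board, against its stop, end under the cam; grows as it opens to the robot (-x) side: it points along (-sin q, -cos q) in fixture x, y. Starts at 0.75 to 1.35. To close it, push its robot-side flank towards +x. Friction 0.12 N m: it stays where it is left.
- lever_pivot (a point): Pin of the cam lever, in the catch, at fixture x 0, y -106, z 83 mm; the pin lies along the fixture's x axis.
- lever_tip (a point): Outer end of the cam lever, 87 mm from lever_pivot. The lever is a flat bar 10 mm thick, 16 mm wide (along fixture x); its outer 42 mm is a black grip 14 mm thick, 20 mm wide.
- cam_lever (a joint): Lever angle q about its pin, rad. 0 = straight up; grows as the lever tips outwards, to fixture -y, away from the strap: it points along (-sin q, cos q) in fixture y, z. Starts at 0.5 to 0.9; 1.5 = fully down (nearly level), at its stop. Friction 0.22 N m: it stays where it is left.
- board: Loose green circuit board 74 x 98 x 5 mm with low parts (highest: a 26 mm square metal block in the middle, top 15 mm above the underside), lying in the nest of eight low corner stops at the middle of the fixture. Origin: centre of its underside, 12 mm above the fixture's origin. To be left lying.
- spool: Loose spool of solder, 60 mm across, 44 mm high, standing on its flange. Origin: centre of its underside. Bystander.
- tape: Loose roll of black tape, 66 mm across, 19 mm high, lying flat. Origin: centre of its underside. Bystander.
- jar: Loose small amber jar with a black cap, 48 mm across, 45 mm high. Origin: centre of its underside. Bystander.
Not all that is in view belongs to the job. Leave any purple or yellow look-alike of the board alone.

How it is judged:
On the way, in this order (a step that is already met when the one before it is completed fails the run):
1. the strap is swung fully home over the board, the cam lever still up (value of joint strap below 0.07 rad and value of joint cam_lever below 1.1 rad), for 0.2 s.
2. the cam lever is pushed fully down with the strap home (value of joint strap below 0.07 rad and value of joint cam_lever above 1.38 rad), for 0.2 s.
At the end, for the whole second after the job is handed in: The strap is within 0.07 rad of fully home, the cam lever is down past 1.38 rad, the board lies in its nest within 6 mm of where it was, and the spool, tape and jar are within 20 mm of where they stood (all of step 2 and z of board in the frame of fixture below 0.015 m and distance of board from where it was at the start of the episode below 0.006 m and distance of each of spool, tape, jar from where it was at the start of the episode below 0.02 m); the robot touches nothing.
It fails at once if the cam lever is pushed down (past 1.1 rad) before the strap is home (value of joint cam_lever above 1.1 rad and value of joint strap above 0.15 rad).
It fails at once if the board is lifted or shoved out of its nest (moved over 10 mm) (distance of board from where it was at the start of the episode above 0.01 m).
It fails at once if the spool is knocked away, lifted or carried (moved over 20 mm) (distance of spool from where it was at the start of the episode above 0.02 m).
It fails at once if the tape is knocked away, lifted or carried (moved over 20 mm) (distance of tape from where it was at the start of the episode above 0.02 m).
It fails at once if the jar is knocked away, lifted or carried (moved over 20 mm) (distance of jar from where it was at the start of the episode above 0.02 m).
It also fails if it takes over 50 s, if anything falls off the work surface, if the arm or the gripper's body presses on something with over 40 N, if the wrist force passes 120 N, or if a joint passes its speed limit or range.

## Working session

There is one attempt and no reset: what is moved stays moved. The work goes in short steps, Python scripts to look and compute and a tool call to move; the robot and the scene stay as the last step left them, time stands still between calls to the robot, and variables do not carry over. Pictures are saved under pics/ and viewed, about 8 in all and at most 12, crops included, and the job is handed in when it is done.

Besides the shell and the picture viewer there is one more tool, called after "Request:" as name(argument=value, ...) on one line, values as JSON. carry_out: Moves the arm, as the interface text tells. Shift numbers are shares of 0.5 m and turn numbers shares of 1.5 rad, none past 1 either way. Its arguments: {"type":"object","properties":{"offset":{"type":"array","items":{"type":"array","items":{"type":"number","minimum":-1,"maximum":1}}},"turn":{"type":"array","items":{"type":"array","items":{"type":"number","minimum":-1,"maximum":1}}},"hand":{"type":"number"},"force":{"type":"number"}},"required":["offset","turn"]}

```bash
mkdir -p pics; cat > h.py <<'E'
import numpy as np, cv2
from bench import r, imaging, look_for, outline_of
def grab(c,fn=None):
    f=imaging.grab_frame(c)
    if fn: cv2.imwrite('pics/'+fn,f['pixels'][:,:,::-1])
    return f
def w(f,xyz): return np.array(f['R']).T@(np.array(xyz)-np.array(f['t']))
def proj(f,X):
    c=np.array(f['R'])@np.array(X)+np.array(f['t']); s=c[:2]/c[2]; s=s*(1+f['k1']*(s@s))
    return np.array([f['fx']*s[0]+f['cx'],f['fy']*s[1]+f['cy']])
E
python3 - <<'E'
from h import *
print(r.get_obs())
for c in ['side','top']:
    f=grab(c,c+'0.png'); print(c,'cam at',-np.array(f['R']).T@np.array(f['t']))
    for q in ['fixture','strap_pivot','strap_end','lever_pivot','lever_tip','board','spool','tape','jar']:
        print(q,[(round(d['score'],2),np.round(w(f,d['xyz']),3).tolist()) for d in look_for(q,c)[:3]])
a=cv2.imread('pics/side0.png');b=cv2.imread('pics/top0.png')
E
```

```text
{'clock': 0.0, 'joints': array([-1.2120903 ,  0.47778603,  0.02232403,  1.55646986, -0.01150649,
        1.1093122 , -0.0830988 ]), 'qvel': array([ 0.00063412, -0.00081356,  0.00069213, -0.00080373, -0.00050023,
        0.00133434,  0.00110432]), 'tau': array([-6.17586047e-04, -5.96454763e+01,  1.60755124e+00, -2.81187558e+01,
        1.24324544e-02,  9.56291333e-03,  5.47572355e-06]), 'tcp_pos': array([0.30351565, 0.60226198, 0.24432706]), 'orientation': array([-7.26495334e-01, -3.05612212e+00,  2.86202562e-03]), 'contact_force': array([0.13738383, 0.10180956, 0.31075114]), 'moment': array([-0.04793412,  0.06275913,  0.01617891]), 'grip_width': 0.08545531211292598}
side cam at [ 0.29285592 -0.5016523   0.58890952]
fixture [(0.8, [0.57, 0.009, 0.016])]
strap_pivot [(0.72, [0.569, 0.014, 0.011])]
strap_end [(0.98, [0.479, 0.101, 0.063]), (0.65, [0.715, 0.147, 0.022])]
lever_pivot [(0.78, [0.569, 0.016, 0.017])]
lever_tip [(0.63, [0.608, -0.074, 0.134])]
board [(0.92, [0.35, 0.25, 0.008]), (0.9, [0.509, 0.332, 0.012]), (0.82, [0.582, -0.226, 0.009])]
spool [(0.58, [0.722, 0.001, 0.045])]
tape [(0.98, [0.713, 0.148, 0.021])]
jar [(0.89, [0.483, -0.119, 0.041]), (0.34, [0.607, -0.077, 0.138])]
top cam at [0.46140778 0.06765028 0.84202685]
fixture [(0.84, [0.576, 0.064, 0.013])]
strap_pivot [(0.84, [0.578, 0.069, 0.015])]
strap_end [(0.27, [0.58, 0.066, 0.013])]
lever_pivot [(0.71, [0.579, 0.07, 0.015])]
lever_tip [(0.89, [0.616, -0.057, 0.13]), (0.45, [0.58, 0.068, 0.014])]
board [(0.96, [0.58, -0.223, 0.009]), (0.94, [0.354, 0.257, 0.004]), (0.89, [0.587, 0.063, 0.023])]
spool [(0.67, [0.726, 0.01, 0.048])]
tape [(0.91, [0.72, 0.158, 0.02]), (0.65, [0.487, 0.11, 0.066]), (0.2, [0.612, -0.059, 0.13])]
jar [(0.69, [0.484, -0.107, 0.048])]
```

View pics/top0.png

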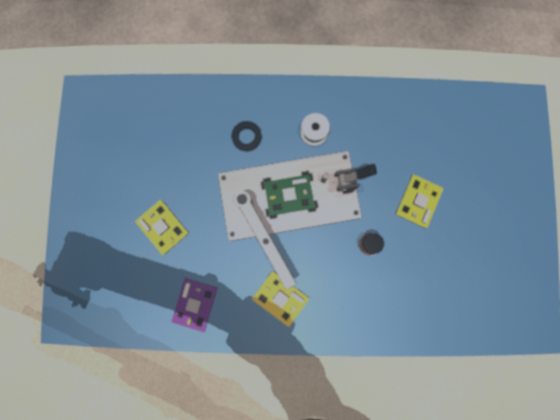

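View pics/side0.png

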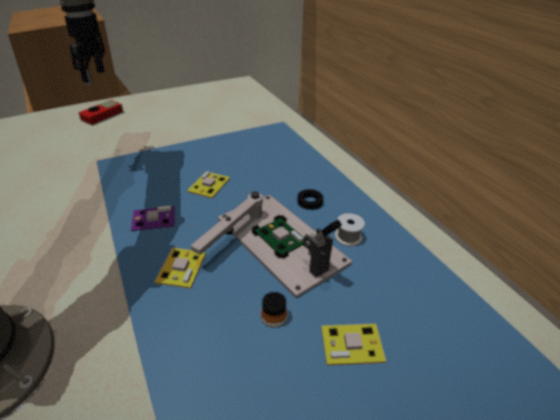

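The top picture shows the plate corners at about (219,172), (348,152), (361,221), (229,240), the bolt head at (241,198), the strap end at (291,285) and the lever tip at (375,171). In the side picture the bolt head is at (255,195), the strap end near (197,246) and the lever tip near (338,226). Next I fit the fixture model to these points.

```bash
cat >> h.py <<'E'
from scipy.optimize import least_squares
def fw(p,X):
    c,s=np.cos(p[2]),np.sin(p[2]); return np.array([p[0]+c*X[0]-s*X[1],p[1]+s*X[0]+c*X[1],X[2]+.002])
def pts(p):
    q,l=p[3],p[4]; P={}
    for n,x,y in (('c1',.075,.145),('c2',.075,-.145),('c3',-.075,-.145),('c4',-.075,.145)): P[n]=fw(p,(x,y,.012))
    P['bolt']=fw(p,(0,.097,.074))
    for n,a in (('eL',-.012),('eR',.012)): P[n]=fw(p,(-.2*np.sin(q)+a*np.cos(q),.097-.2*np.cos(q)-a*np.sin(q),.064))
    P['end']=fw(p,(-.2*np.sin(q),.097-.2*np.cos(q),.064))
    P['tip']=fw(p,(0,-.106-.087*np.sin(l),.083+.087*np.cos(l)))
    P['lp']=fw(p,(0,-.106,.083))
    return P
def overlay(f,p,fn,box,k):
    x0,y0,x1,y1=box; im=cv2.resize(f['pixels'][y0:y1,x0:x1,::-1].copy(),None,fx=k,fy=k,interpolation=cv2.INTER_CUBIC)
    for n,X in pts(p).items():
        u=(proj(f,X)-[x0,y0]+.5)*k; cv2.circle(im,tuple(int(v) for v in u),3,(0,0,255),1)
    cv2.imwrite('pics/'+fn,im)
E
python3 - <<'E'
from h import *
T=grab('top');S=grab('side')
M=[(T,'c1',219,172),(T,'c2',348,152),(T,'c3',361,221),(T,'c4',229,240),(T,'bolt',241,198),(T,'end',291,285),(T,'tip',376,171),(S,'bolt',255,194),(S,'end',198,245),(S,'tip',339,225),(S,'c2',349,262),(S,'c3',300,291)]
fun=lambda p:np.concatenate([proj(f,pts(p)[n])-[u,v] for f,n,u,v in M])
s=least_squares(fun,[.58,.066,.15,1,.7],loss='soft_l1');p=s.x
print(np.round(p,4));
for m,e in zip(M,fun(p).reshape(-1,2)):print(m[1],np.round(e,1))
np.save('p.npy',p)
for n,X in pts(p).items(): print(n,np.round(X,3))
overlay(T,p,'o1.png',(205,120,405,300),3); overlay(S,p,'o2.png',(180,170,370,310),4)
a=cv2.imread('pics/o1.png');b=cv2.imread('pics/o2.png');print(a.shape,b.shape)
E
```

```text
[0.5874 0.0634 0.1749 1.197  0.6354]
c1 [-1.3 -0.4]
c2 [ 1.  -0.5]
c3 [ 0.2 -2. ]
c4 [-2.  -0.1]
bolt [ 0.  -0.1]
end [0.7 0.5]
tip [-0.3 -0.9]
bolt [ 0.6 -1.1]
end [-1.5  2.4]
tip [-2.1  1.1]
c2 [ 3.  -0.8]
c3 [-5.3  3.8]
c1 [0.636 0.219 0.014]
c2 [ 0.686 -0.066  0.014]
c3 [ 0.539 -0.092  0.014]
c4 [0.488 0.193 0.014]
bolt [0.57  0.159 0.076]
eL [0.394 0.065 0.066]
eR [0.406 0.044 0.066]
end [0.4   0.055 0.066]
tip [ 0.615 -0.092  0.155]
lp [ 0.606 -0.041  0.085]
(540, 600, 3) (560, 760, 3)
```

View pics/o1.png

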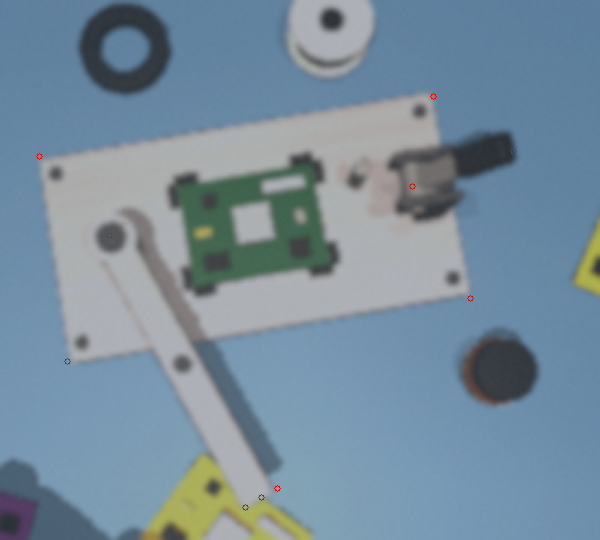

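View pics/o2.png

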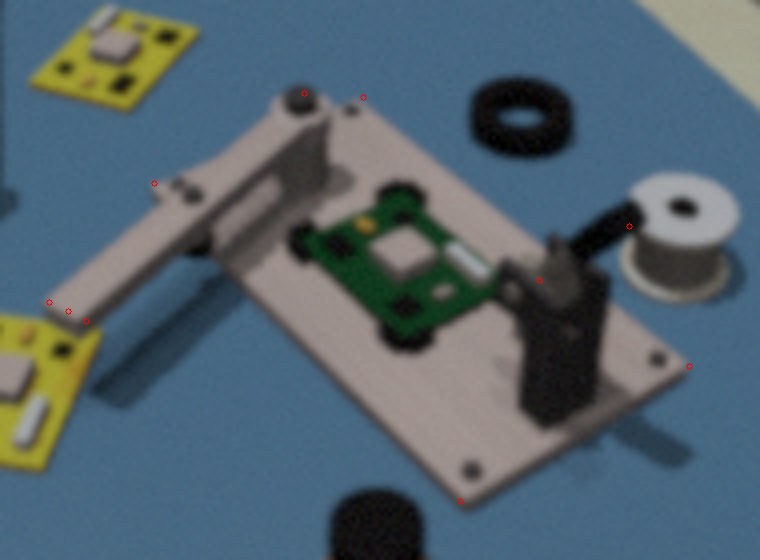

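The fit overlays well in both views: fixture at about (0.587, 0.063), yaw 0.175, strap angle 1.20, lever angle 0.64. Next I plan the strap approach: jaws shut, tool axes aligned with the fixture, and the fingertip 45 mm above the bench.

```bash
cat >> h.py <<'E'
from scipy.spatial.transform import Rotation as Ro
def C(p,q,d,gap=0,z=.059):
    o=.012+gap+.011*np.cos(q)+.0145*np.sin(q)
    X=fw(p,(-d*np.sin(q)-o*np.cos(q),.097-d*np.cos(q)+o*np.sin(q),0)); X[2]=z; return X
def Rgoal(p): # tool x = fixture -x, y = +y, z down
    c,s=np.cos(p[2]),np.sin(p[2]); return Ro.from_matrix(np.array([[-c,-s,0],[-s,c,0],[0,0,-1]]))
def cmd(X,Rg=None,base=None):
    o=r.get_obs() if base is None else base; R0=Ro.from_rotvec(o['orientation'])
    off=R0.inv().apply(np.array(X)-o['tcp_pos'])/.5
    tr=(R0.inv()*Rg).as_rotvec()/1.5 if Rg is not None else 0
    return np.round(off,3).tolist(),np.round(tr,3)
E
python3 - <<'E'
from h import *
p=np.load('p.npy'); print(r.nose_length)
G=Rgoal(p)
for d in (.1,.12,.14):
  print(d,[ (np.round(C(p,q,d),3).tolist(),round(np.hypot(*C(p,q,d)[:2]),3)) for q in (1.197,.6,0)])
X=C(p,1.197,.12,.02,.2); print(X,cmd(X,G))
E
```

```text
0.014
0.1 [([0.47, 0.132, 0.059], np.float64(0.488)), ([0.503, 0.08, 0.059], np.float64(0.509)), ([0.565, 0.056, 0.059], np.float64(0.568))]
0.12 [([0.453, 0.121, 0.059], np.float64(0.469)), ([0.494, 0.062, 0.059], np.float64(0.498)), ([0.569, 0.037, 0.059], np.float64(0.57))]
0.14 [([0.436, 0.111, 0.059], np.float64(0.45)), ([0.486, 0.043, 0.059], np.float64(0.488)), ([0.572, 0.017, 0.059], np.float64(0.572))]
[0.44227581 0.13853938 0.2       ] ([-0.665, -0.705, 0.091], array([ 0.   ,  0.   , -0.428]))
```

Request:
carry_out(offset=[[-0.665, -0.705, 0.09], [-0.665, -0.705, 0.09], [-0.665, -0.705, 0.09], [-0.665, -0.705, 0.09], [-0.665, -0.705, 0.09], [-0.665, -0.705, 0.09], [-0.665, -0.705, 0.09], [-0.665, -0.705, 0.09]], turn=[[0, 0, -0.428], [0, 0, -0.428], [0, 0, -0.428], [0, 0, -0.428], [0, 0, -0.428], [0, 0, -0.428], [0, 0, -0.428], [0, 0, -0.428]], hand=1)

```text
clock: 1.9
tcp_pos: [0.4179, 0.2192, 0.2085]
orientation: [-0.275, 3.129, 0.001]
contact_force: [0.4, 0.0, 0.0]
grip_width: -0.0002
```

```bash
python3 - <<'E'
from h import *
p=np.load('p.npy'); G=Rgoal(p);o=r.get_obs();print(o['tcp_pos'],o['contact_force'],o['grip_width'])
for z in (.2,.059): print(cmd(C(p,1.197,.12,.02,z),G))
E
```

```text
[0.41786067 0.21915769 0.20853469] [0.35315165 0.01960395 0.02076055] -0.00015901523264282437
([-0.02, -0.167, 0.017], array([0.   , 0.001, 0.   ]))
([-0.02, -0.167, 0.299], array([0.   , 0.001, 0.   ]))
```

Request:
carry_out(offset=[[-0.02, -0.167, 0.02], [-0.02, -0.167, 0.02], [-0.02, -0.167, 0.1], [-0.02, -0.167, 0.18], [-0.02, -0.167, 0.25], [-0.02, -0.167, 0.3], [-0.02, -0.167, 0.3], [-0.02, -0.167, 0.3]], turn=[[0, 0, 0], [0, 0, 0], [0, 0, 0], [0, 0, 0], [0, 0, 0], [0, 0, 0], [0, 0, 0], [0, 0, 0]])

```text
clock: 2.7
tcp_pos: [0.442, 0.1407, 0.0587]
orientation: [0.275, -3.129, 0.0]
contact_force: [0.5, 0.5, 1.3]
grip_width: 0.0001
```

```bash
python3 - <<'E'
from h import *
p=np.load('p.npy'); o=r.get_obs();print(o['tcp_pos'],o['contact_force'])
for q in (1.2,1.1,1.0,.9,.8,.7,.6,.5,.4,.3,.2,.1,0): print(q,cmd(C(p,q,.12),base=o)[0])
T=grab('top','t2.png');a=T['pixels'][120:300,205:405,::-1];cv2.imwrite('pics/t2c.png',cv2.resize(a,None,fx=3,fy=3))
E
```

```text
[0.44204887 0.14065463 0.05869024] [0.45436896 0.51903138 1.25541246]
1.2 [-0.014, -0.041, -0.001]
1.1 [-0.018, -0.064, -0.001]
1.0 [-0.025, -0.088, -0.001]
0.9 [-0.034, -0.111, -0.001]
0.8 [-0.045, -0.133, -0.001]
0.7 [-0.059, -0.154, -0.001]
0.6 [-0.075, -0.174, -0.001]
0.5 [-0.094, -0.192, -0.001]
0.4 [-0.115, -0.208, -0.001]
0.3 [-0.137, -0.222, -0.001]
0.2 [-0.161, -0.234, -0.001]
0.1 [-0.187, -0.243, -0.001]
0 [-0.213, -0.249, -0.001]
```

View pics/t2c.png

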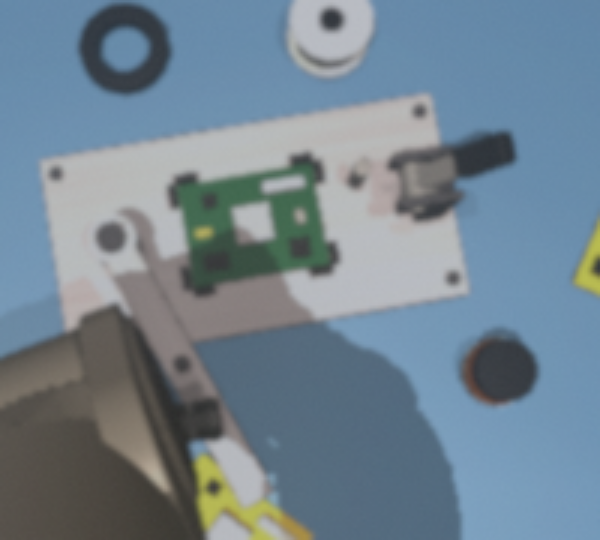

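The crop shows the strap unmoved and the gripper standing beside it, on the pivot-left flank near crop (200,418). I start the sweep.

Request:
carry_out(offset=[[-0.014, -0.041, 0], [-0.018, -0.064, 0], [-0.025, -0.088, 0], [-0.034, -0.111, 0], [-0.045, -0.133, 0], [-0.059, -0.154, 0], [-0.075, -0.174, 0], [-0.075, -0.174, 0]], turn=[[0, 0, 0], [0, 0, 0], [0, 0, 0], [0, 0, 0], [0, 0, 0], [0, 0, 0], [0, 0, 0], [0, 0, 0]])

```text
clock: 3.55
tcp_pos: [0.4957, 0.0597, 0.0584]
orientation: [-0.271, 3.129, -0.001]
contact_force: [-0.6, 0.3, -0.1]
grip_width: 0.0003
```

```bash
python3 - <<'E'
from h import *
p=np.load('p.npy'); o=r.get_obs();print(o['tcp_pos'],o['contact_force'])
for q in (.6,.5,.4,.3,.2,.1,0,-.05): print(q,cmd(C(p,q,.12),base=o)[0])
T=grab('top','t3.png');a=T['pixels'][120:300,205:405,::-1];cv2.imwrite('pics/t3c.png',cv2.resize(a,None,fx=3,fy=3))
E
```

```text
[0.49569412 0.05972797 0.05838395] [-0.62128164  0.31561813 -0.09887241]
0.6 [0.002, 0.004, -0.001]
0.5 [-0.017, -0.014, -0.001]
0.4 [-0.037, -0.03, -0.001]
0.3 [-0.06, -0.044, -0.001]
0.2 [-0.084, -0.056, -0.001]
0.1 [-0.109, -0.064, -0.001]
0 [-0.136, -0.07, -0.001]
-0.05 [-0.15, -0.072, -0.001]
```

View pics/t3c.png

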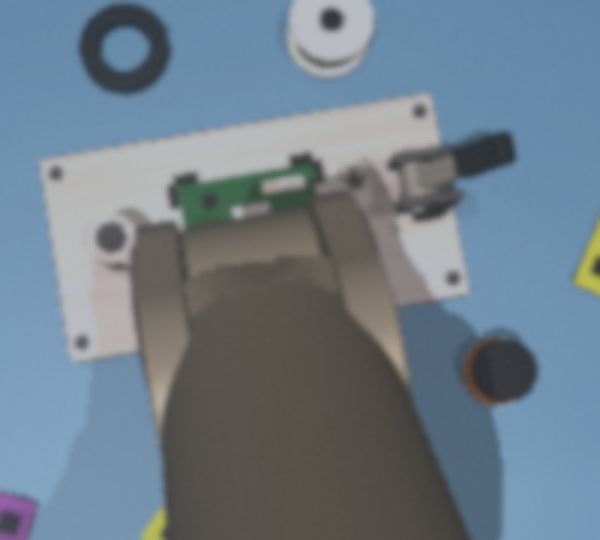

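The arm now hides the strap, which has left its old place, and the board and lever have not moved. I carry on towards home.

Request:
carry_out(offset=[[-0.017, -0.014, 0], [-0.037, -0.03, 0], [-0.06, -0.044, 0], [-0.084, -0.056, 0], [-0.1, -0.062, 0], [-0.115, -0.066, 0], [-0.128, -0.069, 0], [-0.134, -0.07, 0]], turn=[[0, 0, 0], [0, 0, 0], [0, 0, 0], [0, 0, 0], [0, 0, 0], [0, 0, 0], [0, 0, 0], [0, 0, 0]])

```text
clock: 4.4
tcp_pos: [0.5666, 0.0387, 0.0582]
orientation: [-0.275, 3.129, -0.0]
contact_force: [-1.6, -0.1, 1.1]
grip_width: 0.0001
```

Request:
carry_out(offset=[[-0.004, 0, 0], [-0.008, 0, 0], [-0.012, 0, 0], [-0.012, 0, 0]], turn=[[0, 0, 0], [0, 0, 0], [0, 0, 0], [0, 0, 0]])

```text
clock: 4.8
tcp_pos: [0.5695, 0.0392, 0.0578]
orientation: [0.274, -3.125, 0.001]
contact_force: [-7.1, -0.7, 4.0]
grip_width: 0.0001
```

```bash
python3 - <<'E'
from h import *
p=np.load('p.npy'); o=r.get_obs();print(o['tcp_pos'],o['contact_force'],C(p,0,.12))
S=grab('side','s4.png');a=S['pixels'][170:310,180:370,::-1];cv2.imwrite('pics/s4c.png',cv2.resize(a,None,fx=4,fy=4))
E
```

```text
[0.56950285 0.03918723 0.05784308] [-7.08184688 -0.67296852  3.95932429] [0.56871662 0.03670779 0.059     ]
```

View pics/s4c.png

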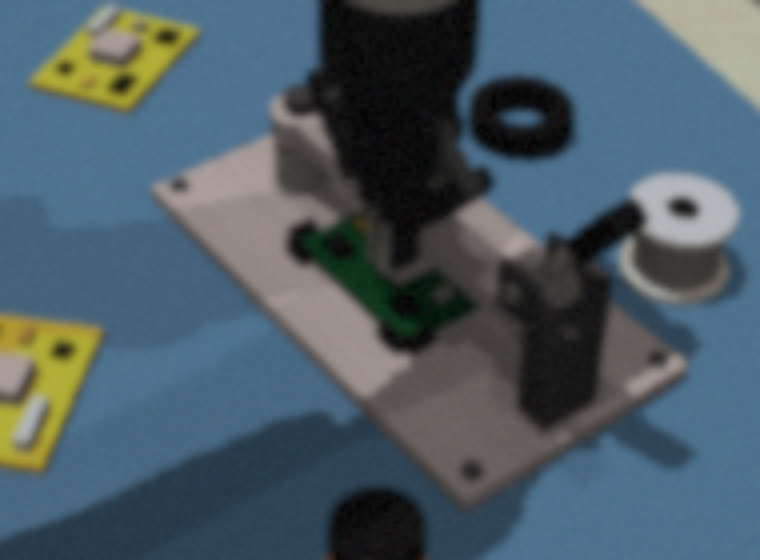

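The side view shows the strap lying along the plate into the catch with the finger on its flank. The 7 N at the expected spot says it is on the stop. I push a little more to confirm, then back off and rise.

Request:
carry_out(offset=[[-0.006, 0, 0], [-0.01, 0, 0], [-0.01, 0, 0]], turn=[[0, 0, 0], [0, 0, 0], [0, 0, 0]])

```text
clock: 5.15
tcp_pos: [0.5696, 0.0393, 0.0569]
orientation: [0.273, -3.115, 0.001]
contact_force: [-18.4, -1.8, 12.2]
grip_width: -0.0002
```

Request:
carry_out(offset=[[0.05, 0, 0], [0.09, 0, 0], [0.09, 0, -0.08], [0.09, 0, -0.18], [0.09, 0, -0.28], [0.09, 0, -0.36], [0.09, 0, -0.36]], turn=[[0, 0, 0], [0, 0, 0], [0, 0, 0], [0, 0, 0], [0, 0, 0], [0, 0, 0], [0, 0, 0]])

```text
clock: 5.85
tcp_pos: [0.5362, 0.0333, 0.2447]
orientation: [-0.274, 3.117, 0.002]
contact_force: [0.8, -0.3, -1.0]
grip_width: -0.0002
```

```bash
python3 - <<'E'
from h import *
p=np.load('p.npy'); o=r.get_obs();print(o['tcp_pos'],o['contact_force'])
p[3]=0
S=grab('side');overlay(S,p,'s5.png',(180,170,370,310),4)
l=p[4]; P=pts(p)
# lever push path: fingertip block centre, contact at a=.07 along lever, grip upper face +7mm
for q in (l,.8,.95,1.1,1.2,1.3,1.4,1.5):
    a=.07; print(round(q,2), np.round(fw(p,(0,-.106-a*np.sin(q)+.007*np.cos(q),.083+a*np.cos(q)+.007*np.sin(q))),3))
E
```

```text
[0.53620781 0.03332773 0.24468598] [ 0.8100584 -0.3046874 -0.9866716]
0.64 [ 0.612 -0.076  0.145]
0.8 [ 0.614 -0.086  0.139]
0.95 [ 0.615 -0.093  0.131]
1.1 [ 0.616 -0.099  0.123]
1.2 [ 0.617 -0.103  0.117]
1.3 [ 0.617 -0.106  0.11 ]
1.4 [ 0.618 -0.108  0.104]
1.5 [ 0.618 -0.109  0.097]
```

View pics/s5.png

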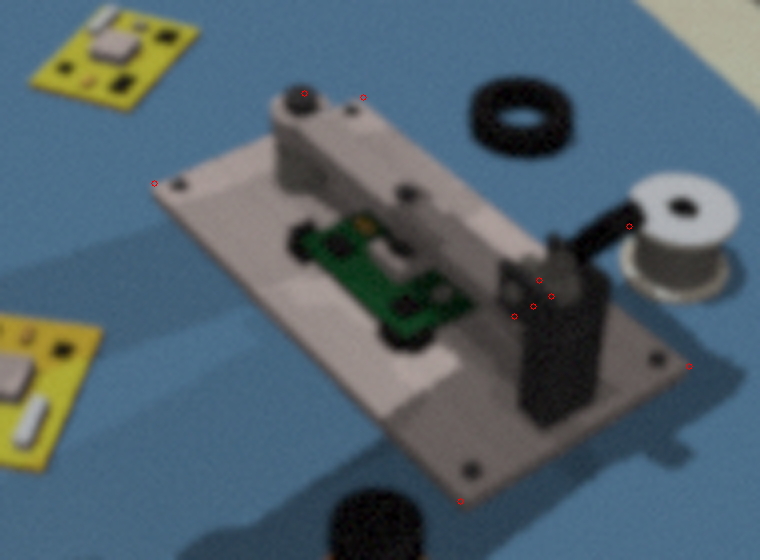

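The strap is home, with its end under the cam. The overlay's strap-end marks sit in the catch, and the lever is still up. Next comes the lever.

```bash
python3 - <<'E'
from h import *
p=np.load('p.npy'); o=r.get_obs()
for y,z in ((-.165,.23),(-.165,.18),(-.166,.165),(-.168,.15),(-.172,.135),(-.176,.12),(-.18,.107),(-.18,.099),(-.18,.094)):
    X=fw(p,(0,y,0));X[2]=z+.014; print(y,z,np.round(X,3),cmd(X,Rgoal(p),base=o))
E
```

```text
-0.165 0.23 [ 0.616 -0.099  0.244] ([-0.114, -0.289, -0.004], array([0.   , 0.005, 0.   ]))
-0.165 0.18 [ 0.616 -0.099  0.194] ([-0.114, -0.289, 0.096], array([0.   , 0.005, 0.   ]))
-0.166 0.165 [ 0.616 -0.1    0.179] ([-0.113, -0.291, 0.126], array([0.   , 0.005, 0.   ]))
-0.168 0.15 [ 0.617 -0.102  0.164] ([-0.113, -0.295, 0.156], array([0.   , 0.005, 0.   ]))
-0.172 0.135 [ 0.617 -0.106  0.149] ([-0.113, -0.303, 0.186], array([0.   , 0.005, 0.   ]))
-0.176 0.12 [ 0.618 -0.11   0.134] ([-0.113, -0.311, 0.216], array([0.   , 0.005, 0.   ]))
-0.18 0.107 [ 0.619 -0.114  0.121] ([-0.113, -0.319, 0.242], array([0.   , 0.005, 0.   ]))
-0.18 0.099 [ 0.619 -0.114  0.113] ([-0.112, -0.319, 0.258], array([0.   , 0.005, 0.   ]))
-0.18 0.094 [ 0.619 -0.114  0.108] ([-0.112, -0.319, 0.268], array([0.   , 0.005, 0.   ]))
```

Request:
carry_out(offset=[[-0.114, -0.289, 0], [-0.114, -0.289, 0], [-0.114, -0.289, 0], [-0.114, -0.289, 0], [-0.114, -0.289, 0.05], [-0.114, -0.289, 0.096], [-0.114, -0.289, 0.096]], turn=[[0, 0, 0], [0, 0, 0], [0, 0, 0], [0, 0, 0], [0, 0, 0], [0, 0, 0], [0, 0, 0]])

```text
clock: 6.6
tcp_pos: [0.6108, -0.0988, 0.1857]
orientation: [0.275, -3.121, -0.002]
contact_force: [-0.3, 0.2, -0.3]
grip_width: -0.0002
```

Request:
carry_out(offset=[[0, -0.001, 0.015], [0, -0.002, 0.03], [0, -0.004, 0.045], [0, -0.006, 0.06], [0, -0.01, 0.075], [0, -0.014, 0.09], [0, -0.014, 0.09]], turn=[[0, 0, 0], [0, 0, 0], [0, 0, 0], [0, 0, 0], [0, 0, 0], [0, 0, 0], [0, 0, 0]])

```text
clock: 7.3
tcp_pos: [0.6179, -0.1176, 0.1489]
orientation: [-0.262, 3.122, -0.02]
contact_force: [0.8, -20.8, 11.9]
grip_width: -0.0001
```

```bash
python3 - <<'E'
from h import *
p=np.load('p.npy'); o=r.get_obs();print(o['tcp_pos'],o['contact_force'])
S=grab('side');a=S['pixels'][170:310,180:370,::-1];cv2.imwrite('pics/s6.png',cv2.resize(a,None,fx=4,fy=4))
for y,z in ((-.172,.135),(-.176,.12),(-.18,.107),(-.18,.099),(-.18,.094)):
    X=fw(p,(0,y,0));X[2]=z+.014; print(y,z,cmd(X,base=o)[0])
E
```

```text
[ 0.61788351 -0.11759195  0.14891711] [  0.77542104 -20.79227092  11.89920278]
-0.172 0.135 [-0.003, 0.023, -0.0]
-0.176 0.12 [-0.003, 0.015, 0.03]
-0.18 0.107 [-0.002, 0.008, 0.056]
-0.18 0.099 [-0.002, 0.008, 0.072]
-0.18 0.094 [-0.002, 0.008, 0.082]
```

View pics/s6.png

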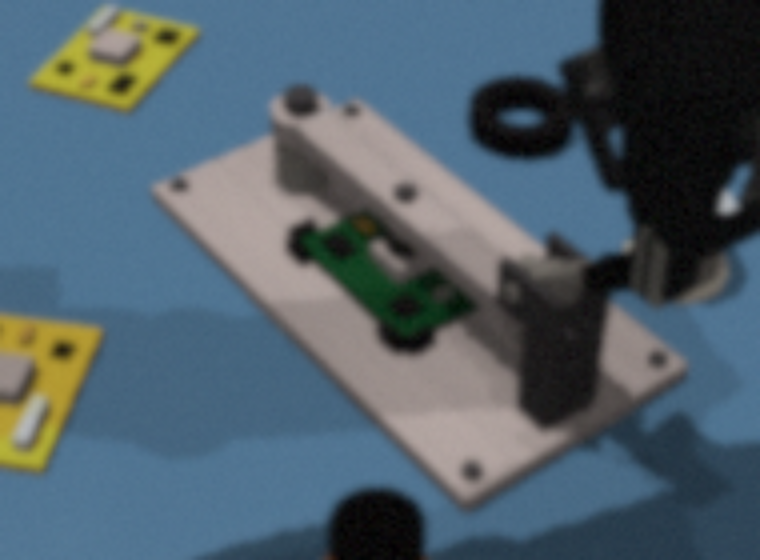

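The finger slid outward over the lever's end face: 20 N sideways, and the lever is only partly down. I rise, look again and press farther in.

Request:
carry_out(offset=[[0, -0.02, -0.04], [0, -0.02, -0.12], [0, -0.02, -0.2], [0, 0.08, -0.24], [0, 0.18, -0.24], [0, 0.18, -0.24]], turn=[[0, 0, 0], [0, 0, 0], [0, 0, 0], [0, 0, 0], [0, 0, 0], [0, 0, 0]])

```text
clock: 7.95
tcp_pos: [0.5992, -0.0094, 0.2664]
orientation: [-0.29, 3.126, 0.007]
contact_force: [0.6, 0.2, -0.5]
grip_width: 0.0001
```

```bash
python3 - <<'E'
from h import *
p=np.load('p.npy'); o=r.get_obs();print(o['tcp_pos'],o['orientation'],o['contact_force'])
p[3]=0;p[4]=.9
S=grab('side');overlay(S,p,'s7.png',(180,170,370,310),4)
for q in (.8,.9,1,1.1,1.2): p[4]=q; print(q,(proj(S,pts(p)['tip'])-[180,170])*4)
for d in look_for('lever_tip','side')[:2]: print(d['score'],w(S,d['xyz']))
E
```

```text
[ 0.59917843 -0.00935557  0.26640481] [-0.2902414   3.1258948   0.00722579] [ 0.63544898  0.2253215  -0.5307111 ]
0.8 [642.37093795 254.21096678]
0.9 [649.86681274 272.82620761]
1 [656.09520335 291.4528064 ]
1.1 [660.98071191 309.84258898]
1.2 [664.47143487 327.75488834]
0.76 [ 0.60833417 -0.08741308  0.12640641]
```

View pics/s7.png

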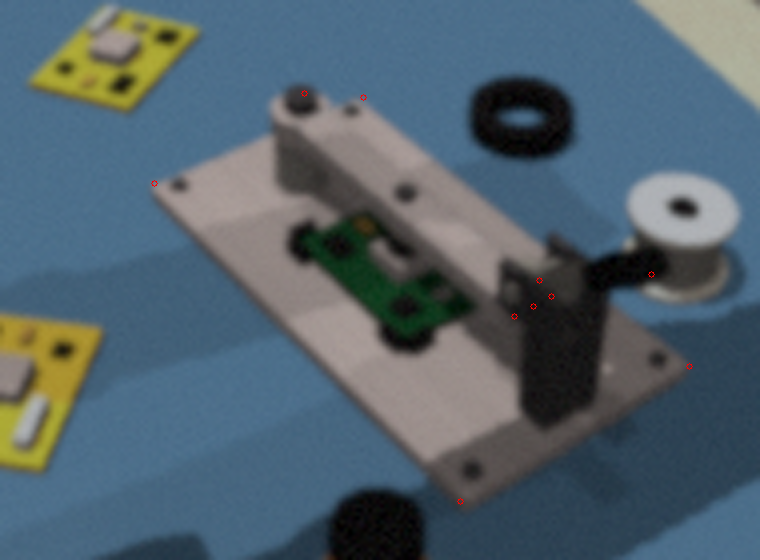

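The lever now stands at about 0.9: the grip end is at crop (660,262), and the side view's known offset is allowed for. The contact edge has to be the block's outer lower edge on the lever's inner face, so I follow the lever's arc with that edge.

```bash
cat >> h.py <<'E'
def L(p,q,a=.07,g=0):
    X=fw(p,(0,-.106-a*np.sin(q)+(.007+g)*np.cos(q)+.0145,.083+a*np.cos(q)+(.007+g)*np.sin(q)+.014)); return X
E
python3 - <<'E'
from h import *
p=np.load('p.npy'); o=r.get_obs();G=Rgoal(p)
X=L(p,.8,.07,.01);Y=X.copy();Y[2]=.2
print(Y,cmd(Y,G,o),cmd(X,G,o))
for q in (.9,1,1.1,1.2,1.3,1.4,1.5,1.55,1.6): print(q,np.round(L(p,q),3),cmd(L(p,q),G,o))
E
```

```text
[ 0.60996044 -0.06453124  0.2       ] ([-0.004, -0.1, 0.131], array([0.   , 0.   , 0.003])) ([-0.003, -0.1, 0.211], array([0.   , 0.   , 0.003]))
0.9 [ 0.612 -0.076  0.148] ([-0.003, -0.124, 0.235], array([0.   , 0.   , 0.003]))
1 [ 0.613 -0.081  0.143] ([-0.003, -0.134, 0.245], array([0.   , 0.   , 0.003]))
1.1 [ 0.614 -0.085  0.137] ([-0.003, -0.142, 0.257], array([0.   , 0.   , 0.003]))
1.2 [ 0.614 -0.088  0.131] ([-0.003, -0.149, 0.269], array([0.   , 0.   , 0.003]))
1.3 [ 0.615 -0.091  0.124] ([-0.003, -0.155, 0.282], array([0.   , 0.   , 0.003]))
1.4 [ 0.615 -0.094  0.118] ([-0.003, -0.159, 0.295], array([0.   , 0.   , 0.003]))
1.5 [ 0.615 -0.095  0.111] ([-0.003, -0.162, 0.309], array([0.   , 0.   , 0.003]))
1.55 [ 0.615 -0.096  0.107] ([-0.003, -0.163, 0.316], array([0.   , 0.   , 0.003]))
1.6 [ 0.615 -0.096  0.104] ([-0.003, -0.164, 0.323], array([0.   , 0.   , 0.003]))
```

Request:
carry_out(offset=[[-0.003, -0.09, 0.06], [-0.003, -0.1, 0.14], [-0.003, -0.1, 0.211], [-0.003, -0.112, 0.223], [-0.003, -0.124, 0.235], [-0.003, -0.134, 0.245], [-0.003, -0.142, 0.257], [-0.003, -0.149, 0.269]], turn=[[0, 0, 0], [0, 0, 0], [0, 0, 0], [0, 0, 0], [0, 0, 0], [0, 0, 0], [0, 0, 0], [0, 0, 0]])

```text
clock: 8.85
tcp_pos: [0.6152, -0.092, 0.1322]
orientation: [-0.274, 3.126, -0.002]
contact_force: [-1.6, -0.4, 3.6]
grip_width: 0.0
```

Request:
carry_out(offset=[[0, -0.006, 0.013], [0, -0.01, 0.026], [0, -0.013, 0.04], [0, -0.014, 0.047], [0, -0.015, 0.054], [0, -0.015, 0.054]], turn=[[0, 0, 0], [0, 0, 0], [0, 0, 0], [0, 0, 0], [0, 0, 0], [0, 0, 0]])

```text
clock: 9.45
tcp_pos: [0.6164, -0.0984, 0.1092]
orientation: [-0.274, 3.127, 0.001]
contact_force: [-14.1, 1.9, 46.1]
grip_width: -0.0001
```

```bash
python3 - <<'E'
from h import *
o=r.get_obs();print(o['tcp_pos'],o['contact_force'])
S=grab('side');a=S['pixels'][170:310,180:370,::-1];cv2.imwrite('pics/s8.png',cv2.resize(a,None,fx=4,fy=4))
E
```

```text
[ 0.61638599 -0.09840302  0.10920762] [-14.131437     1.85806234  46.09352434]
```

View pics/s8.png

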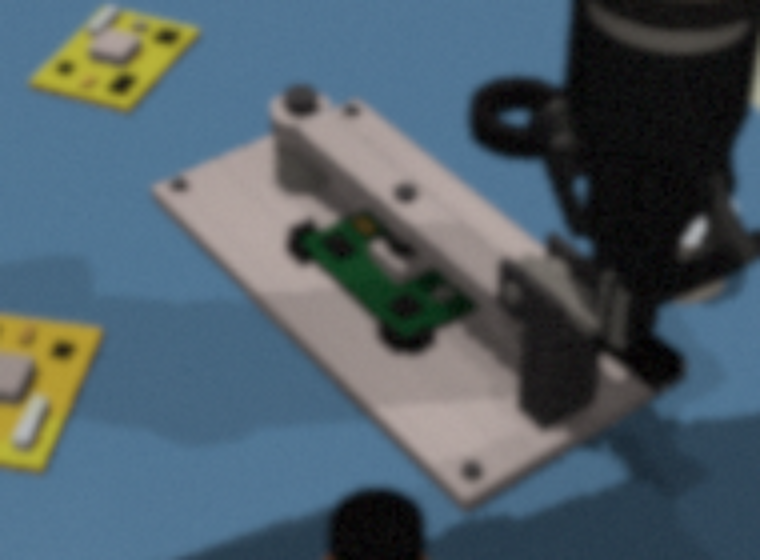

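The finger is pressing with 46 N at tip height 0.095, and the lever's grip lies level, its end near crop (665,365). That agrees with the stop at 1.5. I rise and retreat.

Request:
carry_out(offset=[[0, 0, -0.06], [0, 0, -0.15], [0, 0, -0.25], [0.1, 0.1, -0.3], [0.2, 0.2, -0.3], [0.25, 0.3, -0.3], [0.25, 0.4, -0.3], [0.25, 0.4, -0.3]], turn=[[0, 0, 0], [0, 0, 0], [0, 0, 0], [0, 0, 0], [0, 0, 0], [0, 0, 0], [0, 0, 0], [0, 0, 0]])

```text
clock: 10.3
tcp_pos: [0.4547, 0.0786, 0.2532]
orientation: [0.276, -3.128, -0.001]
contact_force: [0.9, 1.2, 0.4]
grip_width: -0.0002
```

```bash
python3 - <<'E'
from h import *
p=np.load('p.npy'); o=r.get_obs();print(o['tcp_pos'],o['contact_force'],np.abs(o['qvel']).max())
p[3]=0;p[4]=1.5
S=grab('side');overlay(S,p,'s9.png',(180,170,370,310),4)
T=grab('top')
for c,f in (('side',S),('top',T)):
  for q in ('lever_tip','board','spool','tape','jar'):
    print(c,q,[(round(d['score'],2),np.round(w(f,d['xyz']),3).tolist()) for d in look_for(q,c)[:3]])
for q in (1.2,1.3,1.4,1.5): p[4]=q; print(q,np.round(pts(p)['tip'],3),(proj(S,pts(p)['tip'])-[180,170])*4)
E
```

```text
[0.45474244 0.07861492 0.25319773] [0.88108484 1.18075512 0.40874295] 0.9978592235835421
side lever_tip [(0.87, [0.613, -0.093, 0.093])]
side board [(0.92, [0.368, 0.072, 0.007]), (0.82, [0.507, 0.33, 0.008]), (0.78, [0.347, 0.251, 0.007])]
side spool [(0.61, [0.721, 0.001, 0.047])]
side tape [(0.77, [0.717, 0.145, 0.019])]
side jar [(0.75, [0.48, -0.122, 0.04])]
top lever_tip [(0.95, [0.621, -0.075, 0.09]), (0.54, [0.585, 0.088, 0.067])]
top board [(0.93, [0.518, 0.344, 0.008]), (0.92, [0.618, 0.065, 0.019]), (0.86, [0.58, -0.22, 0.007])]
top spool [(0.91, [0.725, 0.008, 0.047])]
top tape [(0.63, [0.715, 0.155, 0.021])]
top jar [(0.75, [0.489, -0.108, 0.05])]
1.2 [ 0.62  -0.121  0.117] [664.47143487 327.75488834]
1.3 [ 0.62  -0.124  0.108] [666.53945587 344.96177448]
1.4 [ 0.621 -0.125  0.1  ] [667.18052896 361.25262021]
1.5 [ 0.621 -0.126  0.091] [666.41302101 376.4378358 ]
```

View pics/s9.png

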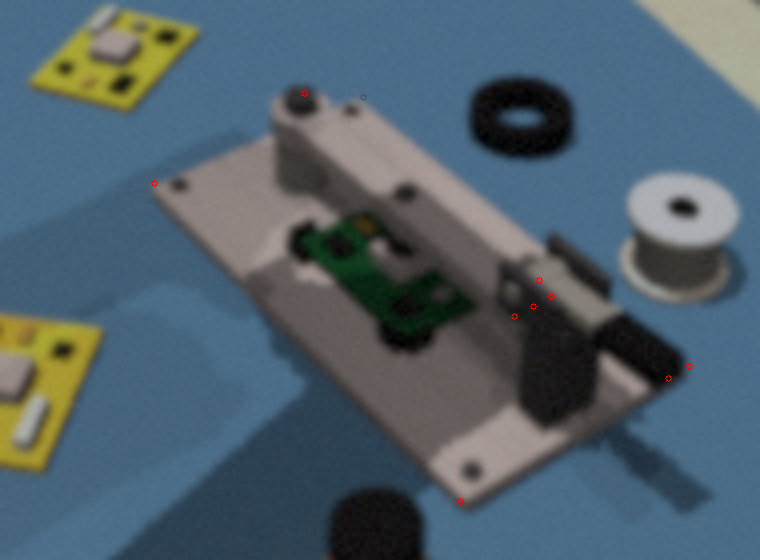

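The picture shows the strap home and the lever lying down, its end at about (675,365). Allowing for the offset, that fits 1.5. The board and bystanders have not moved. I let the arm settle, then hand in.

Request:
carry_out(offset=[[0, 0, -0.05], [0, 0, -0.05], [0, 0, -0.05], [0, 0, -0.05], [0, 0, -0.05]], turn=[[0, 0, 0], [0, 0, 0], [0, 0, 0], [0, 0, 0], [0, 0, 0]])

```text
clock: 11.4
tcp_pos: [0.4568, 0.0766, 0.2781]
orientation: [0.275, -3.128, 0.0]
contact_force: [-1.1, 0.4, 0.3]
grip_width: 0.0
```

```bash
python3 - <<'E'
from h import *
o=r.get_obs();print(o['tcp_pos'],o['contact_force'],np.abs(o['qvel']).max()); print(r.hand_in())
E
```

```text
[0.45678094 0.0766151  0.27808574] [-1.13009725  0.40711942  0.28841854] 0.0021088095786966927
the job is handed in; nothing more can be done
None
```

The strap is home against its stop and the cam lever is fully down. The job was handed in at about 11.4 s; the hand-in gave no verdict.

- **Strap:** I swept it round with the shut fingers until the push rose to about 18 N sideways with no further travel. A picture then showed its end under the cam with the lever still up.
- **Lever, first push:** this one went wrong. The finger slid outward over the lever's end, with about 20 N sideways, and moved the lever only from about 0.64 to 0.9 rad.
- **Lever, second push:** I lifted, looked again, and pressed along the lever's arc from its inner face until it stopped at 46 N downward.
- **Last checks:**
  - The final picture fits a lever angle of about 1.5 rad, allowing for a 2–3 pixel offset in the side camera's overlay.
  - The board looks undisturbed in its nest, judged only by eye, because the networks' board readings were mixed up with the look-alikes.
  - The spool, tape and jar read within about 6 mm of where they started, which is close to the measuring noise.
  - The arm ended still, raised clear of everything, with only about 1 N on the force sensor.

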